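# Press the spring corner of a panel tilt stage to its mark and ease it back

### The job

Check the spring return of the panel tilt stage before the next test: with a fingertip, press down gently on the black rubber thumb pad on the free corner of its plate until the needle points at the red flag on the scale, not well past it, and keep it there for a second. Then ease the plate back up under the finger, without letting it snap, until the needle is at the top line again, and take the hand away. Do not touch the painted panel or the flag, do not pinch, shift or lift anything, and leave the other things on the bench as they are.

Things in the scene. Friction and masses are not known exactly. Their poses are not given: they have to be found in the camera images.
- stage: Panel tilt stage standing loose on the bench on rubber feet, 2.6 kg, base 185 x 280 mm, grey, 22 mm high. Origin on the bench under its middle, z up. The plate's hinge line runs along the stage's x at y = +100 mm, z = 76 mm; the free, spring-backed corner is at -y, +x. Yaw varies up to 26 degrees.
- scale_top (a point): The top (zero) line of the scale, on the face of the white scale post (30 mm wide, 6 mm thick, lines every 5 mm, facing the stage's +x); 76 mm above the bench. In the stage frame at x = 89 mm, y = -141 mm (middle of the post). The post ends at z = 92 mm.
- pad_top (a point): Centre of the top of the black rubber thumb pad (28 mm disc, 13 mm thick) on the plate's free corner; moves with the plate. At rest 92 mm above the bench, in the stage frame at x = 40, y = -95 mm, 195 mm from the hinge line. The scale post is 43 mm away in the stage's +x; the painted panel begins 23 mm from the pad's rim, 10 mm lower.
- thumb_pad: The black rubber thumb pad, 28 mm across, 13 mm thick, fixed on the plate; origin at the centre of its underside, which is 13 mm below pad_top.
- needle_tip (a point): Tip of the black needle (3 mm thick) fixed to the free corner of the plate, in front of the scale; it lies 225 mm from the hinge line and is level with it (76 mm above the bench) at rest, at the top line of the scale. It goes down as the pad is pressed, 1.15 times as far as the pad.
- red_flag: Red flag clamped on the scale post, 8 mm high, 14 to 36 mm below the top line (differs each time). Origin at the middle of its height, on the front of the scale, 13 mm beside the needle tip's path; it sticks out 20 mm past the post in -y; axes parallel to the stage's. The needle points at the flag when its tip is at the same height, within 4 mm above or below the flag's middle.
- tilt_plate (a joint): Tilt of the plate about the hinge, rad: 0 at rest (level, held up by the spring), growing as the pad is pressed, end stop at 0.22. The needle tip is 225 mm x sin(angle) below the top line. The spring needs about 3 N on the pad to start and about 8 N at 0.15 rad; let go, the plate springs back by itself.
- test_panel: Blue painted test panel 100 x 150 x 3 mm clipped on the plate; not to be touched. Origin at the centre of its underside, 150 mm along y.
- grey_cup: Empty grey plastic cup, 88 mm across, 105 mm high; leave alone. Origin at the centre of its underside.
- sample_jar: Small amber jar with white cap, 48 mm across, 62 mm high, standing near the free corner; leave alone. Origin at the centre of its underside.
- brass_weight: Brass weight, 34 mm across, 47 mm high; leave alone. Origin at the centre of its underside.
- spatula: Spatula with black handle, 190 mm long, lying flat on the bench; leave alone. Origin at its middle.
- wash_bottle: White bottle with blue cap, 64 mm across, 165 mm high; leave alone. Origin at the centre of its underside.
- paint_can: Steel can with green band and white lid, 92 mm across, 105 mm high; leave alone. Origin at the centre of its underside.
- wide_jar: Jar with black cap and white label, 76 mm across, 95 mm high; leave alone. Origin at the centre of its underside.

How it is judged (in metres and radians):
On the way:
1. a finger presses the thumb pad and the needle stays at the red flag (tip within the flag's height, 4 mm above or below its middle) for 0.8 s (z of needle_tip in the frame of red_flag between -0.004 and 0.004 m and contact force between the fingers and thumb_pad above 1 N), for 0.8 s.
At the end, for the whole second after the job is handed in: After the press, the plate is back up (tilt below 0.012 rad, needle within 3 mm of the top line), the stage has not been shifted by more than 12 mm, and every other thing stands within 20 mm of where it was (value of joint tilt_plate below 0.012 rad and distance of stage from where it was at the start of the episode below 0.012 m and distance of each of grey_cup, sample_jar, brass_weight, spatula, wash_bottle, paint_can, wide_jar from where it was at the start of the episode below 0.02 m); the robot touches nothing.
It fails at once if the needle is pressed more than 8 mm past the middle of the red flag (z of needle_tip in the frame of red_flag below -0.008 m).
It fails at once if the plate snaps back (faster than 2 rad/s) (velocity of joint tilt_plate below -2 rad/s).
It fails at once if the robot pushes on or pinches the stage with more than 25 N (contact force between any of the fingers, the arm and stage above 25 N).
It fails at once if the robot touches the painted panel or the red flag (contact force between any of the fingers, the arm and test_panel above 0.3 N or contact force between any of the fingers, the arm and red_flag above 0.3 N).
It fails at once if the stage is shifted or lifted by more than 12 mm, or another thing by more than 20 mm (distance of stage from where it was at the start of the episode above 0.012 m or distance of any of grey_cup, sample_jar, brass_weight, spatula, wash_bottle, paint_can, wide_jar from where it was at the start of the episode above 0.02 m).
It also fails if it takes over 35 s, if anything falls off the work surface, if the arm or the gripper's body presses on something with over 40 N, if the wrist force passes 120 N, or if a joint passes its speed limit or range.

### The arm

A 6-joint arm with a two-finger parallel gripper is mounted at the origin on the work surface. World frame = base frame: x ahead of the robot, y to its left, z up, the work surface at z = 0. Lengths are in m, angles in degrees, forces in N, time in s.
With the tool pointing down it reaches from about 0.4 to 0.825 m from the base axis. Payload 7 kg.
Tool frame: the origin (TCP) lies midway between the tips of the shut fingers; the grasp point (between the pads) lies 19 mm behind it; z points along the fingers, y is the line along which they close (so a half turn about z gives the same grasp; the last joint's range is limited). The gripper opens to 88 mm and grips with 3 to 60 N. Pads are 19 mm wide; open, the fingers measure 130 mm over their backs; the gripper's body (78 mm by 193 mm) begins 47 mm behind the grasp point.
Start: joints at [-49.612, 20.546, 0.682, 0, -70.136, -16.507], TCP at [0.273, -0.617, 0.227] pointing down, gripper open.
Joint ranges: [-176.03, 176.03], [-82.01, 121.73], [-58.28, 71.71], [-173.87, 95.51], [-174.79, -0.11], [-173.66, 173.66]. Speed limits (degrees/s): [136.94, 136.94, 172.46, 180, 180, 180].

### API

Orientations are given as [roll, pitch, yaw] about the fixed x, y, z axes, in that order (R = Rz(yaw) Ry(pitch) Rx(roll)).
In Python, from plant import ctrl, viewer, close_job gives the robot as it stands. The module is installed in compiled form; this text tells all that it offers.
- The arm moves only by the tool step_arm, never from a script. Its argument "moves" is a list that holds one entry, the list of rows, each a list of 5 numbers: the shift along the world's x, y, z in cm, then the turn about the world's z in rad, then the finger opening in cm, from 0 to 8.76. In form: [[[tx, ty, tz, twist, grip], ...]]. A call has 1 to 10 rows; each row shifts and turns the commanded pose from where the row before left it; what a row does not reach is not made up. A row lasts 1/10 s, in which the tool goes at most 50 mm and 8.59 degrees, less where a joint would pass 70% of its speed; a pose out of reach is approached as far as the arm can. A call with a gripper value outside its range is refused whole. The fingers move at their own pace and stop on an object; the grip force is fixed at half the most. Time passes only in rows, so rows that do not move let the fingers close. It gives the time, the measured TCP pose, the force, the opening and the grip force at its end, in the units of the state.
- ctrl.get_obs(): the state, without advancing time (a new reading comes with each control period).
- viewer.snapshot(name): name is "side" or "top" or "wrist"; returns (picture, depth): 400x640x3 uint8, blue, green, red; 400x640 float32, m along the optical axis (not along the pixel's ray), 0 where there is no reading.
- viewer.camera_info(name): a dict with "camera_matrix" (3x3 intrinsics, pixels), "eye" and "orientation" of the camera in the world. Camera axes: x right, y down, z forward; pixel columns grow to the right and rows downward; lengths in m; the calibration is good to about 2 mm. A picture is of the moment at which its call begins: read the wrist's pose just before it. camera_info takes no time and is no camera call; for the wrist camera it gives the pose at the moment of the call.
- close_job(): hands the job in; it is judged then, once.
The state is a dict: "clock": time; "joint_pos": joint angles; "qvel": joint speeds; "tau": joint torques, N m; "tool_pos": TCP position; "orientation": TCP orientation; "force": force on the tool from outside, world axes, zero at the start; "moment": the same for the moment, N m; "opening": finger opening in m; "gripper_force": force on a finger pad.
Only numpy, scipy, OpenCV 4.12 (cv2) and the standard library are available. Lean on these libraries where they do the work, as an engineer would, in place of code of your own. Each camera call takes 0.05 s, during which the arm holds its last target. There are 200 camera calls.

## Working session

There is one attempt and no reset: what is moved stays moved. The work goes in short steps, Python scripts to look and compute and a tool call to move; the robot and the scene stay as the last step left them, time stands still between calls to the robot, and variables do not carry over. Pictures are saved under pics/ and viewed, at most 10 in all, crops included, and the job is handed in when it is done.

Besides the shell and the picture viewer there is one more tool, called as name(argument=value, ...), one argument or row to a line, values as JSON. step_arm: Moves the arm, as the interface text tells. Its arguments: {"type":"object","properties":{"moves":{"type":"array","items":{"type":"array","items":{"type":"array","items":{"type":"number"}}}}},"required":["moves"]}

```bash
mkdir -p pics
cat > h.py <<'E'
import numpy as np,cv2
from plant import ctrl,viewer,close_job
def snap(n):
    i=viewer.camera_info(n); p,d=viewer.snapshot(n); return p,d,i
def world(d,i,shape=None):
    K=np.array(i["camera_matrix"]);h,w=d.shape
    u,v=np.meshgrid(np.arange(w),np.arange(h))
    P=np.stack([(u-K[0,2])/K[0,0]*d,(v-K[1,2])/K[1,1]*d,d],-1)
    R=np.array(i["orientation"])
    if R.shape!=(3,3):
        from scipy.spatial.transform import Rotation as Ro
        R=Ro.from_euler('xyz',R,degrees=True).as_matrix()
    return P@R.T+np.array(i["eye"])
E
python3 - <<'E'
from h import *
for n in("top","side"):
    p,d,i=snap(n);cv2.imwrite(f"pics/{n}0.png",p);np.savez(f"{n}0.npz",p=p,d=d,W=world(d,i));print(n,i)
print(ctrl.get_obs())
E
```

```text
top {'camera_matrix': array([[401.46631315,   0.        , 315.69474057],
       [  0.        , 401.46631315, 200.46651552],
       [  0.        ,   0.        ,   1.        ]]), 'eye': array([0.30637991, 0.00879017, 1.43821351]), 'orientation': array([-169.1776804 ,    1.27018897,  -90.87662219])}
side {'camera_matrix': array([[409.36308449,   0.        , 322.47498043],
       [  0.        , 409.36308449, 197.4787295 ],
       [  0.        ,   0.        ,   1.        ]]), 'eye': array([0.07323402, 0.9030086 , 0.70276844]), 'orientation': array([-121.82302574,   -1.03685595, -150.64211373])}
{'clock': 0.1, 'joint_pos': array([-4.96143811e+01,  2.05860350e+01,  6.38890240e-01, -1.72269313e-02,
       -7.01370289e+01, -1.65077413e+01]), 'qvel': array([ 0.02291111, -0.08469314,  0.09850737,  0.0402691 , -0.00571905,
       -0.02450582]), 'tau': array([ 2.14809631e-06, -5.84163487e+01,  2.93754923e+01,  7.01549470e+00,
        1.02858403e-02, -4.50492473e-05]), 'tool_pos': array([ 0.2730307 , -0.61682838,  0.22573161]), 'orientation': array([ 1.79914694e+02, -8.39179022e-03, -1.56127981e+02]), 'force': array([0.47330352, 0.74973266, 0.22102741]), 'moment': array([-0.00270939, -0.03225716,  0.00604105]), 'gripper_force': 0.0, 'opening': 0.08789394836577176}
```

View pics/top0.png

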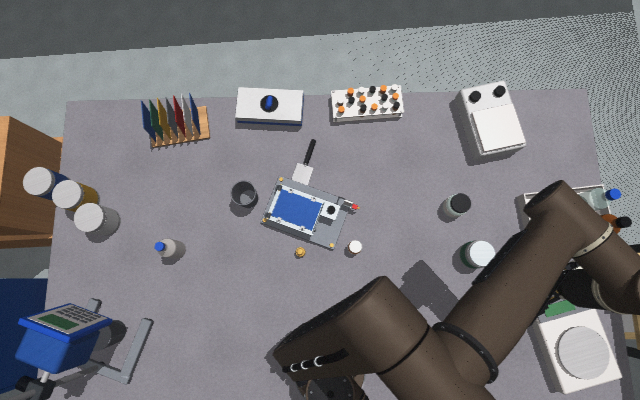

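View pics/side0.png

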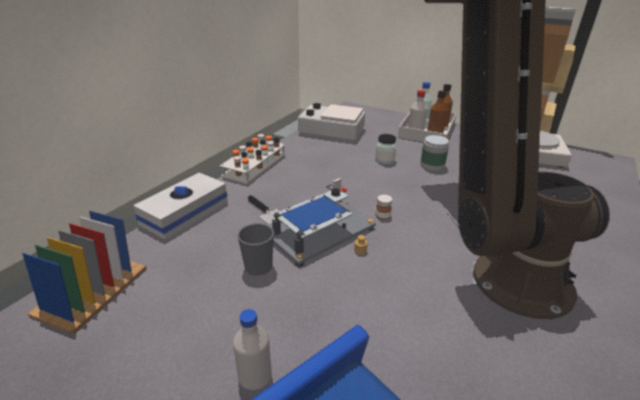

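The top view shows the stage centred near (304,213), the black pad at (331,210), the scale post at about (348,206) with the red flag at (355,207), and the jar at (355,247). The side view shows the same stage near (318,225), with its free corner away from the camera at about (335,190).

Run:
```python
from h import *
z=np.load("top0.npz");p,W=z['p'],z['W']
hsv=cv2.cvtColor(p,cv2.COLOR_BGR2HSV);x0,x1,y0,y1=250,375,165,260
def m(mask,n):
    k=np.zeros(p.shape[:2],bool);k[y0:y1,x0:x1]=mask[y0:y1,x0:x1]
    q=W[k&(W[...,2]>-.05)];ys,xs=np.nonzero(k);print(n,k.sum(),xs.mean(),ys.mean(),np.median(q,0),q.std(0));return k
H,S,V=cv2.split(hsv)
k=m((H>100)&(H<125)&(S>150)&(V>90),"blue")
r=cv2.minAreaRect(W[k][:,:2].astype(np.float32)*1000);print(r,cv2.boxPoints(r))
m(((H<6)|(H>174))&(S>150)&(V>80),"red")
k=np.zeros(p.shape[:2],bool);k[200:220,322:341]=1;m(k&(V<60),"pad")
for v in range(200,216,3): print(v,[ (int(V[v,u]),int(1000*W[v,u,2])) for u in range(322,362,2)])
cv2.imwrite("pics/topc.png",cv2.resize(p[160:270,240:380],None,fx=5,fy=5,interpolation=cv2.INTER_CUBIC))
```

```text
blue 1157 296.2739844425238 209.2437337942956 [0.53707624 0.10271758 0.08188124] [0.03135805 0.04053003 0.0564104 ]
((478.7746887207031, 53.76896667480469), (322.5221862792969, 151.4976806640625), 39.78358840942383) [[ 306.38        8.790146]
 [ 403.3218   -107.6308  ]
 [ 651.1694     98.74779 ]
 [ 554.22754   215.16873 ]]
red 20 354.35 206.15 [ 0.54972719 -0.09869039  0.04909508] [0.00407348 0.00478126 0.00299055]
pad 42 330.9047619047619 209.38095238095238 [ 0.5331222  -0.0167711   0.09209574] [0.006566   0.00588533 0.00302795]
200 [(232, 76), (224, 77), (134, 25), (157, 19), (155, 1438), (158, 17), (157, 19), (156, 19), (111, 19), (156, 19), (160, 19), (212, 1438), (240, 97), (146, -3), (145, 2), (149, -4), (151, -1), (152, -1), (148, 0), (152, 0)]
203 [(229, 76), (197, 79), (235, 80), (235, 80), (233, 76), (238, 80), (124, 23), (88, 77), (153, 20), (156, 18), (158, 21), (85, 51), (85, 61), (90, 75), (88, 87), (171, 90), (144, 0), (152, 2), (149, 5), (152, 2)]
206 [(142, 81), (234, 76), (234, 78), (163, 79), (45, 92), (43, 92), (225, 76), (234, 80), (234, 82), (137, 22), (83, 21), (81, 18), (97, 30), (130, 34), (129, 31), (217, 44), (226, 50), (227, 47), (151, 2), (149, 4)]
209 [(227, 82), (238, 79), (236, 82), (50, 91), (45, 97), (47, 88), (44, 87), (231, 78), (239, 77), (96, 18), (85, 22), (84, 23), (84, 22), (75, 19), (86, 0), (145, -1), (128, -2), (136, 1), (130, -2), (147, 1)]
212 [(237, 83), (236, 82), (237, 81), (77, 86), (42, 96), (38, 92), (174, 76), (237, 77), (167, 16), (154, 24), (155, 26), (159, 19), (158, 24), (97, -3), (87, -1), (87, 0), (85, 1), (135, 3), (150, 1), (145, -1)]
215 [(228, 81), (236, 79), (238, 77), (239, 77), (238, 78), (238, 75), (237, 75), (240, 82), (160, 26), (157, 23), (161, 18), (158, 21), (138, -1), (144, 2), (151, -2), (148, 1), (148, -1), (146, -4), (147, 0), (145, 3)]
```

View pics/topc.png

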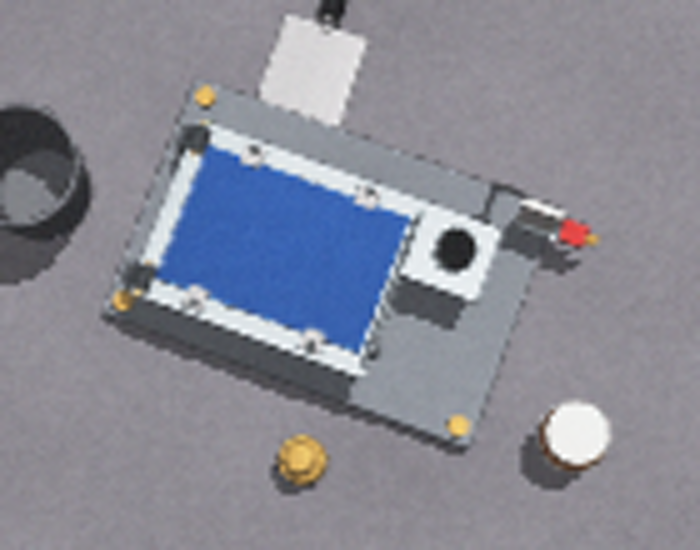

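The pad sits at about (0.533, -0.017, 0.092), which matches its known height, and the stage yaw is about -20°. Next I'll read the wrist camera's mounting and start moving.

Run:
```python
from h import *
from scipy.spatial.transform import Rotation as Ro
o=ctrl.get_obs();i=viewer.camera_info("wrist")
R=Ro.from_euler('xyz',o["orientation"],degrees=True).as_matrix()
C=Ro.from_euler('xyz',i["orientation"],degrees=True).as_matrix()
print(i["camera_matrix"][0,0],R.T@(i["eye"]-o["tool_pos"]),R.T@C)
z=np.load("top0.npz");p,W,d=z['p'],z['W'],z['d'];H,S,V=cv2.split(cv2.cvtColor(p,cv2.COLOR_BGR2HSV))
k=(H>100)&(H<125)&(S>150)&(V>90)&(abs(W[...,2]-.085)<.02);k[:,:250]=0;k[:,340:]=0
print(cv2.minAreaRect(W[k][:,:2].astype(np.float32)*1000))
```

```text
311.5943002773839 [ 0.06879112 -0.00062472 -0.15813155] [[ 4.20535862e-04 -9.66304721e-01 -2.57400484e-01]
 [ 9.99999618e-01  6.03474946e-04 -6.31719819e-04]
 [ 7.65768587e-04 -2.57400120e-01  9.66304606e-01]]
((712.5333862304688, 114.90611267089844), (496.3355712890625, 167.14834594726562), 4.004563808441162)
```

step_arm(
  moves=[
    [[1.5, 4, 1, 0.08, 0], [1.5, 4, 1, 0.08, 0], [1.5, 4, 1, 0.08, 0], [1.5, 4, 0, 0.08, 0], [1.5, 4, 0, 0.08, 0], [1.5, 4, 0, 0.08, 0], [1.5, 4, 0, 0.08, 0], [1.5, 4, 0, 0.08, 0], [1.5, 4, 0, 0.08, 0], [1.5, 4, 0, 0.08, 0]],
  ],
)

```text
clock: 1.1
tool_pos: [0.4233, -0.2155, 0.2565]
orientation: [180.0, 0.0, -110.1]
force: [0.5, -0.9, 0.0]
opening: 0.0132
gripper_force: 0.0
```

step_arm(
  moves=[
    [[3.5, 1.8, 0, 0, 0], [3.5, 1.8, 0, 0, 0], [3.5, 1.8, 0, 0, 0], [3.5, 1.8, 0, 0, 0], [3.5, 1.8, -1.5, 0, 0], [3.5, 1.8, -2, 0, 0], [3, 1.7, -2, 0, 0], [3, 1.6, -2.2, 0, 0], [0, 0, -2, 0, 0], [0, 0, 0, 0, 0]],
  ],
)

```text
clock: 2.1
tool_pos: [0.6914, -0.0756, 0.1547]
orientation: [179.6, -0.2, -110.3]
force: [-0.3, -0.4, -0.1]
opening: 0.0005
gripper_force: 0.0
```

Run:
```python
from h import *
p,d,i=snap("wrist");cv2.imwrite("pics/w1.png",p);np.savez("w1.npz",p=p,d=d,W=world(d,i));print(i,ctrl.get_obs()["tool_pos"])
```

```text
{'camera_matrix': array([[311.59430028,   0.        , 313.04982308],
       [  0.        , 311.59430028, 200.62555915],
       [  0.        ,   0.        ,   1.        ]]), 'eye': array([ 0.6690921 , -0.14074721,  0.31306275]), 'orientation': array([165.28135111,  -0.36393471, 159.75001158])} [ 0.6920633  -0.07615843  0.15737029]
```

View pics/w1.png

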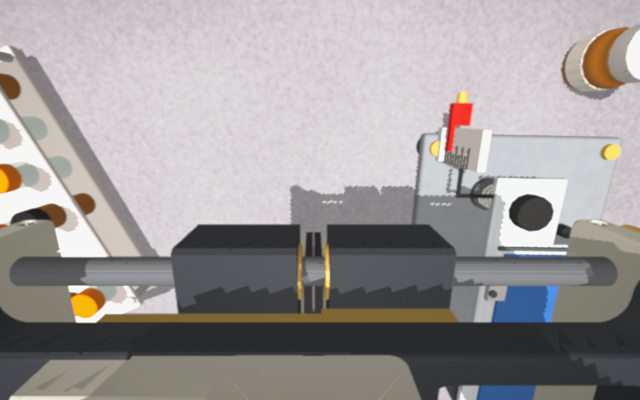

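The wrist view shows the pad at (531,212), the red flag at about (460,122), the top of the post at (478,148) and the needle near (462,185).

Run:
```python
from h import *
z=np.load("w1.npz");p,W=z['p'],z['W'];H,S,V=cv2.split(cv2.cvtColor(p,cv2.COLOR_BGR2HSV))
k=((H<6)|(H>174))&(S>150);k[:,:430]=0;k[:,500:]=0;k[170:]=0
q=W[k];print("red",len(q),q.mean(0),np.percentile(q[:,2],[5,25,50,75,95]))
for v in range(100,160,5): print(v,[(u,*np.round(1000*W[v,u]).astype(int)) for u in range(444,476,4) if k[v,u]])
k=(V<70);k[:188]=0;k[240:]=0;k[:,:505]=0;k[:,556:]=0
n,l,s,c=cv2.connectedComponentsWithStats(k.astype(np.uint8));j=1+s[1:,4].argmax();print(s[j],c[j],np.median(W[l==j],0))
k=(l==j)&(abs(W[...,2]-.092)<.004);print("padtop",cv2.minEnclosingCircle(W[k][:,:2].astype(np.float32)*1000),W[k].mean(0))
for v in range(140,212,4): print(v,[(u,int(V[v,u]),int(1000*W[v,u,2])) for u in range(446,492,4)])
cv2.imwrite("pics/w1c.png",cv2.resize(p[85:225,400:570],None,fx=4,fy=4,interpolation=cv2.INTER_CUBIC))
```

```text
red 608 [ 0.55664274 -0.09799773  0.04901719] [0.04439683 0.04817136 0.04912446 0.04967483 0.05052528]
100 []
105 [(452, np.int64(557), np.int64(-111), np.int64(46)), (456, np.int64(555), np.int64(-110), np.int64(50)), (460, np.int64(552), np.int64(-109), np.int64(49)), (464, np.int64(549), np.int64(-108), np.int64(50)), (468, np.int64(546), np.int64(-107), np.int64(49))]
110 [(452, np.int64(558), np.int64(-107), np.int64(47)), (456, np.int64(556), np.int64(-106), np.int64(50)), (460, np.int64(553), np.int64(-105), np.int64(49)), (464, np.int64(550), np.int64(-104), np.int64(49)), (468, np.int64(546), np.int64(-103), np.int64(49))]
115 [(452, np.int64(560), np.int64(-104), np.int64(50)), (456, np.int64(557), np.int64(-102), np.int64(49)), (460, np.int64(554), np.int64(-101), np.int64(49)), (464, np.int64(550), np.int64(-100), np.int64(49)), (468, np.int64(547), np.int64(-99), np.int64(48))]
120 [(452, np.int64(561), np.int64(-100), np.int64(49)), (456, np.int64(558), np.int64(-99), np.int64(49)), (460, np.int64(555), np.int64(-97), np.int64(49)), (464, np.int64(552), np.int64(-96), n
[... 3678 characters left out ...]
 60, 77), (466, 59, 77), (470, 51, 78), (474, 41, 78), (478, 39, 76), (482, 39, 78), (486, 38, 77), (490, 41, 78)]
200 [(446, 134, 22), (450, 136, 21), (454, 134, 21), (458, 135, 20), (462, 133, 23), (466, 135, 21), (470, 114, 21), (474, 82, 28), (478, 137, 28), (482, 170, 35), (486, 172, 44), (490, 160, 47)]
204 [(446, 173, 22), (450, 184, 21), (454, 132, 22), (458, 134, 22), (462, 131, 22), (466, 133, 22), (470, 134, 22), (474, 84, 24), (478, 82, 27), (482, 150, 30), (486, 172, 41), (490, 141, 73)]
208 [(446, 129, 21), (450, 131, 20), (454, 133, 20), (458, 134, 21), (462, 132, 23), (466, 134, 22), (470, 136, 21), (474, 132, 22), (478, 122, 20), (482, 88, 27), (486, 99, 27), (490, 126, 73)]
```

View pics/w1c.png

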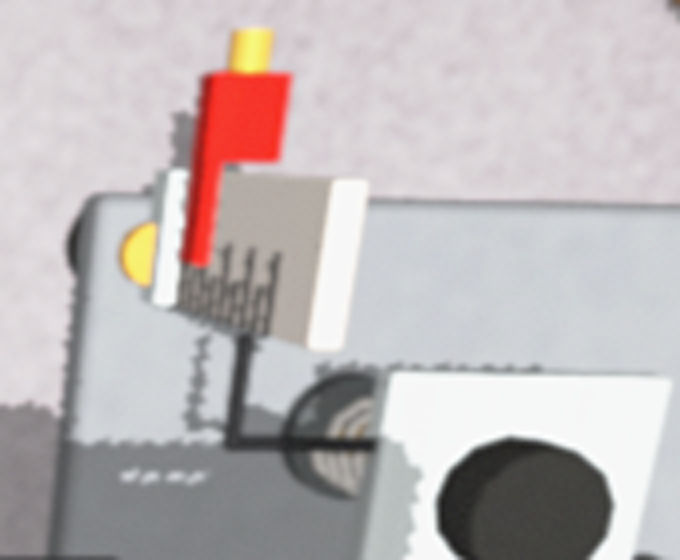

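The post top reads 91.7 mm against the given 92, and the needle top reads 77.5 mm against the expected 77.5, so these heights can be trusted. The flag's top is at 49 mm, which puts its middle at 45 mm, 31 mm below the top line. The pad therefore needs to drop about 27 mm. The pad centre is at about (0.537, -0.019).

step_arm(
  moves=[
    [[-3, 1.1, 0, 0, 0], [-3, 1.1, 0, 0, 0], [-3, 1.1, 0, 0, 0], [-3, 1.1, 0, 0, 0], [-2.5, 1, 0, 0, 0], [-1, 0.3, 0, 0, 0], [0, 0, -2, 0, 0], [0, 0, -1.5, 0, 0], [0, 0, 0, 0, 0], [0, 0, 0, 0, 0]],
  ],
)

```text
clock: 3.15
tool_pos: [0.5389, -0.0195, 0.1257]
orientation: [-179.9, 0.0, -110.3]
force: [1.0, -0.4, 0.3]
opening: 0.0002
gripper_force: 0.0
```

Run:
```python
from h import *
p,d,i=snap("wrist");cv2.imwrite("pics/w2.png",p);np.savez("w2.npz",p=p,d=d,W=world(d,i));o=ctrl.get_obs();print(o["tool_pos"],o["force"])
```

```text
[ 0.53912851 -0.0193883   0.12586058] [-0.03166366  0.02485176  0.06938314]
```

View pics/w2.png

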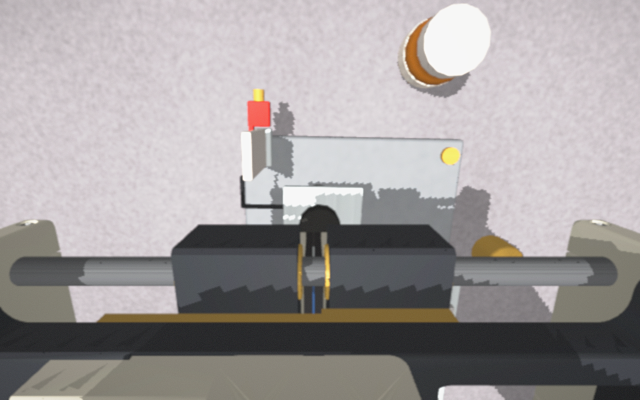

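The pad is at about (320,215), nearly under the fingertips at column 314, so it needs about 3 mm of correction. The needle is at (243,190) and the flag at (259,112), both visible, so I can check them during the press.

step_arm(
  moves=[
    [[-0.3, 0.1, -1, 0, 0], [0, 0, -1, 0, 0], [0, 0, -0.5, 0, 0], [0, 0, -0.3, 0, 0], [0, 0, -0.3, 0, 0], [0, 0, -0.3, 0, 0], [0, 0, -0.3, 0, 0], [0, 0, -0.3, 0, 0], [0, 0, -0.3, 0, 0], [0, 0, 0, 0, 0]],
  ],
)

```text
clock: 4.2
tool_pos: [0.5351, -0.0186, 0.0814]
orientation: [180.0, -0.0, -110.3]
force: [-1.7, -4.6, 5.1]
opening: 0.0002
gripper_force: 2.6
```

```bash
cat > nd.py <<'E'
from h import *
p,d,i=snap("wrist");W=world(d,i);H,S,V=cv2.split(cv2.cvtColor(p,cv2.COLOR_BGR2HSV));o=ctrl.get_obs()
import sys;cv2.imwrite(f"pics/{sys.argv[1]}.png",p)
r=((H<6)|(H>174))&(S>150);r[:,:200]=0;r[:,300:]=0;r[170:]=0
print("tcp",o["tool_pos"],"F",o["force"],"red",np.median(W[r],0))
# needle: dark, above base height, around expected stage position
c=np.array([.5365,-.019]);a=np.radians(-19.6);X=np.array([np.cos(a),np.sin(a)]);Y=np.array([-X[1],X[0]])
L=(W[...,:2]-c);sx=L@X*1000+40;sy=L@Y*1000-95
k=(V<90)&(sx>80)&(sx<115)&(sy>-135)&(sy<-95)&(W[...,2]>.028)&(W[...,2]<.09)
print("needle",k.sum(),np.median(sx[k]),[(int(y),round(1000*float(np.median(W[...,2][k&(abs(sy-y)<3)])),1)) for y in range(-130,-100,6) if (k&(abs(sy-y)<3)).sum()>2])
E
python3 nd.py w3
```

```text
tcp [ 0.53513751 -0.01858572  0.08156639] F [-1.92501439 -4.07520433  5.00413047] red [ 0.55166723 -0.1009597   0.04941928]
needle 142 90.42846364173043 [(-118, 65.2), (-112, 65.5), (-106, 65.6)]
```

step_arm(
  moves=[
    [[0, -0.05, -0.2, 0, 0], [0, 0, -0.2, 0, 0], [0, 0, -0.2, 0, 0], [0, 0, -0.2, 0, 0], [0, 0, -0.2, 0, 0], [0, 0, -0.15, 0, 0], [0, 0, -0.1, 0, 0], [0, 0, -0.1, 0, 0], [0, 0, 0, 0, 0], [0, 0, 0, 0, 0]],
  ],
)

```text
clock: 5.25
tool_pos: [0.5353, -0.0185, 0.0684]
orientation: [-180.0, 0.0, -110.3]
force: [-2.8, -1.1, 7.2]
opening: 0.0003
gripper_force: 3.8
```

```bash
python3 nd.py w4
```

```text
tcp [ 0.53526271 -0.01853756  0.068443  ] F [-2.93161906 -1.83532164  7.58884563] red [ 0.55149521 -0.1010411   0.04943535]
needle 136 90.63981385893268 [(-118, 50.4), (-112, 50.7), (-106, 51.6)]
```

step_arm(
  moves=[
    [[0, 0, -0.1, 0, 0], [0, 0, -0.1, 0, 0], [0, 0, -0.05, 0, 0], [0, 0, 0, 0, 0], [0, 0, 0, 0, 0]],
  ],
)

```text
clock: 5.8
tool_pos: [0.5353, -0.0185, 0.066]
orientation: [-180.0, 0.0, -110.3]
force: [-3.4, -1.2, 8.3]
opening: 0.001
gripper_force: 4.0
```

```bash
python3 nd.py w5; python3 -c "
import cv2;p=cv2.imread('pics/w5.png');cv2.imwrite('pics/w5c.png',cv2.resize(p[80:240,200:360],None,fx=3.5,fy=3.5))"
```

```text
tcp [ 0.5353257  -0.01846433  0.06602366] F [-3.38093174 -0.34650696  7.66720118] red [ 0.55151185 -0.10098846  0.04943734]
needle 114 90.69378989294991 [(-118, 47.5), (-112, 48.0), (-106, 48.8)]
```

View pics/w5c.png

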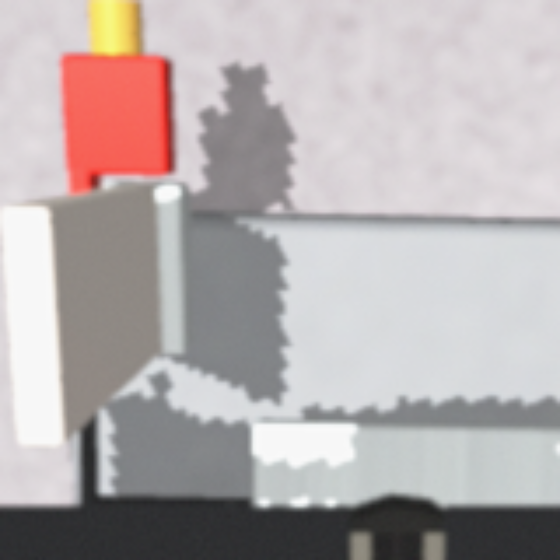

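In this crop the needle at (88,460) is down beside the post, and the flag at (115,120) is untouched. The needle's centre is at about 45.5 mm and the flag's middle at 45.4 mm, so I'll hold here.

step_arm(
  moves=[
    [[0, 0, 0, 0, 0], [0, 0, 0, 0, 0], [0, 0, 0, 0, 0], [0, 0, 0, 0, 0], [0, 0, 0, 0, 0], [0, 0, 0, 0, 0], [0, 0, 0, 0, 0], [0, 0, 0, 0, 0], [0, 0, 0, 0, 0], [0, 0, 0, 0, 0]],
  ],
)

```text
clock: 6.85
tool_pos: [0.5353, -0.0185, 0.066]
orientation: [-180.0, 0.0, -110.3]
force: [-3.1, -1.7, 7.7]
opening: 0.0006
gripper_force: 4.0
```

```bash
python3 nd.py w6
```

```text
tcp [ 0.53531322 -0.01847496  0.0660382 ] F [-2.73092706 -1.08273483  7.1298275 ] red [ 0.55156732 -0.10098808  0.0494494 ]
needle 111 90.7532537512776 [(-118, 47.6), (-112, 48.3), (-106, 49.0)]
```

step_arm(
  moves=[
    [[0, 0, 0.2, 0, 0], [0, 0, 0.2, 0, 0], [0, 0, 0.2, 0, 0], [0, 0, 0.2, 0, 0], [0, 0, 0.2, 0, 0], [0, 0, 0.2, 0, 0], [0, 0, 0.2, 0, 0], [0, 0, 0.2, 0, 0], [0, 0, 0.2, 0, 0], [0, 0, 0.2, 0, 0]],
  ],
)

```text
clock: 7.9
tool_pos: [0.5353, -0.0185, 0.0857]
orientation: [-180.0, 0.0, -110.3]
force: [-1.3, -0.9, 3.7]
opening: 0.0004
gripper_force: 2.1
```

step_arm(
  moves=[
    [[0, 0, 0.2, 0, 0], [0, 0, 0.2, 0, 0], [0, 0, 0.2, 0, 0], [0, 0, 0.2, 0, 0], [0, 0, 0.2, 0, 0], [0, 0, 0.5, 0, 0], [0, 0, 1, 0, 0], [0, 0, 2, 0, 0], [0, 0, 2, 0, 0], [0, 0, 0, 0, 0]],
  ],
)

```text
clock: 8.9
tool_pos: [0.5372, -0.0184, 0.1541]
orientation: [-179.7, 0.2, -110.2]
force: [1.0, -0.4, -0.4]
opening: 0.0004
gripper_force: 0.0
```

```bash
python3 nd.py w7
```

```text
tcp [ 0.53632334 -0.01846875  0.152557  ] F [-0.56629555  0.90171381  0.22597311] red [ 0.55137925 -0.10100695  0.04945264]
needle 82 90.29980038536299 [(-124, 77.5), (-118, 77.6), (-112, 78.0), (-106, 77.4)]
```

The needle is back at the top line: its top edge reads 77.5 mm, the same as at rest. The flag hasn't moved and the hand is clear.

```bash
python3 -c "
from plant import close_job
print(close_job())"
```

```text
the job is handed in; nothing more can be done
None
```

The thumb pad was pressed until the needle pointed at the red flag, held there for over a second, then eased back up to the top line; the hand was clear of the stage when I handed the job in, but no verdict came back.

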